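# Lay out the coffee cups and set incense in the burner

### The arm

A 6-joint arm with a two-finger parallel gripper is mounted at the origin on the work surface. World frame = base frame: x ahead of the robot, y to its left, z up, the work surface at z = 0. Lengths are in m, angles in rad, forces in N, time in s.
With the tool pointing down it reaches from about 0.35 to 0.775 m from the base axis. Payload 5.5 kg.
Tool frame: the origin (TCP) lies at the very end of the fingers, on their centre line; the grasp point (between the pads) lies 19 mm behind it; z points along the fingers, y is the line along which they close (so a half turn about z gives the same grasp; the last joint's range is limited). The gripper opens to 85 mm and grips with 20 to 120 N. Pads are 22 mm wide; open, the fingers measure 114 mm over their backs; the gripper's body (76 mm by 85 mm) begins 54 mm behind the grasp point. The pads swing forward as they close: fully open they stand 13 mm farther back than shut.
Start: joints at [0.998, 0.313, 0.046, 1.304, 0, 1.431], TCP at [0.241, 0.522, 0.231] pointing down, gripper open.
Joint ranges: [-2.76, 2.76], [-0.86, 1.69], [-1.03, 1.26], [-2.2, 2.34], [-1.47, 1.5], [-3.14, 3.14]. Speed limits (rad/s): [2.57, 2.57, 3.14, 3.14, 3.14, 3.14].

### API

Orientations are given as a unit quaternion [w, x, y, z].
In Python, from workcell import env, cams, ticket, spotter gives the robot as it stands.
- The arm moves only by the tool jog_arm, never from a script. Its argument "increments" is a list that holds one entry, the list of rows, each a list of 7 numbers: the shift along the tool's x, y, z in units of 0.25 m (1.0 is 0.25 m), then the turn, a rotation vector about the tool's x, y, z in units of 180 degrees (1.0 is 180 degrees), then the closure in counts, from 0 (fully open) to 255 (shut). A call has 1 to 20 rows; each row shifts and turns the commanded pose from where the row before left it, along the tool's axes as they then stand; what a row does not reach is not made up. A row lasts 1/10 s, in which the tool goes at most 50 mm and 8.59 degrees, less where a joint would pass 70% of its speed; a pose out of reach is approached as far as the arm can. A call with a number of a shift or a turn outside -1 to 1 is refused whole. A call with a gripper value outside its range is refused whole. The fingers move at their own pace and stop on an object; "force" is the grip in N (left out, the last holds). Time passes only in rows, so rows that do not move let the fingers close. It gives the time, the measured TCP pose, the force, the opening and the grip force at its end, in the units of the state.
- env.get_state(): the state, without advancing time (a new reading comes with each control period).
- cams.read_camera(name): name is "side" or "top"; returns a dict with "pixels" (400x640x3 uint8, red, green, blue), "fx", "fy", "cx", "cy" (pixels), "k1" (the pictures are not rectified: a ray, as slopes to the right and down, at radius r is drawn at 1 + k1 r^2 times it, then the intrinsics apply), "xyz" and "attitude" of the camera in the world. Camera axes: x right, y down, z forward; pixel columns grow to the right and rows downward; lengths in m; the calibration is good to about 2 mm. A picture is of the moment at which its call begins. There is no depth.
- ticket.hand_in(): hands the job in; it is judged then, once.
Trained networks look in the newest picture that a camera, given by its name, has taken for a name from the list of things; names that differ only in an ending like _2 or _b are one class to them, and where a whole thing is asked for, a point or a joint stands for the part that bears it (a point fixed in the world has none). Each returns a list of dicts, best first, with "conf" (0 to 1); they miss things now and then, are a little off and sometimes report something else, mostly with a low value. They report only what shows in the picture. A call takes as long as a camera call. They do not tell look-alikes from the thing itself.
- spotter.find_in(target, camera): "uv" ([column, row] in pixels, amid what is visible of it).
- spotter.cut_out(target, camera): "region" (400x640 bool, what is visible of it) and "uv" ([column, row] in pixels, amid what is visible of it).
- spotter.landmark_of(target, camera): "uv" ([column, row] in pixels: a listed point, or the origin of a listed thing).
The state is a dict: "clock": time; "joint_pos": joint angles; "qvel": joint speeds; "tau": joint torques, N m; "tcp_pos": TCP position; "orientation": TCP orientation; "wrist_force": force on the tool from outside, world axes, zero at the start; "ft_torque": the same for the moment, N m; "finger_gap": finger opening in m; "grip_force": force on a finger pad.
Only numpy, scipy, OpenCV 4.12 (cv2) and the standard library are available. Lean on these libraries where they do the work, as an engineer would, in place of code of your own. Each camera call takes 0.05 s, during which the arm holds its last target. There are 200 camera calls.

### The job

Get the coffee corner ready: slide the doors of the cup case aside as needed, take out every cup there is and stand them all upright, each on the floor of the round tin tray, then leave both doors fully shut again. Also turn the cover of the round tin until its opening lies over the compartment with the pointed incense cone, lift the cone out and set it in the bowl of the clay burner. Leave the other two pieces in the tin and everything else on the stool where they are.

Things in the scene. Friction and masses are not known exactly. Their poses are not given: they have to be found in the camera images.
- case: Low wooden cup case fixed to the stool top, 160 mm deep (its x), 380 mm long (its y), walls 6 mm thick and 60 mm high, inner floor at 8 mm; 58 mm partition, 6 mm thick, at y = 0 between a left (+y) and a right (-y) compartment. As its top, two clear doors slide past each other; side rims reach 76 mm up. Origin: centre of underside, x away from the robot, y left; turned up to 0.1 rad.
- door_left (a joint): Slide of the LOWER door, over the left compartment, in m: 0 = shut; grows as it slides towards the case's -y under the right door, stop at 0.142. Pane 190 x 5 mm, top 65 mm above the case's origin; shut it spans case y -5 to +185 mm, fully open it bares y 43 to 184 mm. About 2 N to slide; stays where left.
- door_right (a joint): Slide of the UPPER door, over the right compartment, in m: 0 = shut; grows as it slides towards the case's +y over the left door, stop at 0.142. Mirror image of the left door, but its top is 73 mm above the case's origin. Shut one door before opening the other.
- door_left_grip (a point): Grip point in the left door's upright dark wooden fin: 40 mm long (case x), 12 mm thick (case y), 26 mm tall over the pane. The point is on its mid-plane, 21.5 mm above the pane. It stands 7 mm in from the door's outer (+y) edge and moves with the door; at full travel a gap of 25 mm is left between fin and the edge of the shut right door.
- door_right_grip (a point): Grip point in the same fin on the upper (right) door, near its outer (-y) edge, 21.5 mm above that pane's top.
- tray: Loose round tin tray with a low rim, 216 mm across, rim 12 mm high and about 3 mm wide, floor 3 mm thick, about 450 g, on the stool top. Origin: centre of its underside, z up. Stands on the left or on the right, the round tin on the other side.
- tin: Round steel tin fixed to the stool top, 210 mm across, 42 mm high, floor 4 mm thick, inner radius about 103 mm. Three upright partitions run out from its middle at 0, 120 and 240 degrees from its x axis: compartments centred at +60, -60 and 180 degrees, a thing in each, about 60 mm from the middle. Origin: centre of the underside, z up.
- cover (a joint): Turn of the tin's clear flat cover (44 to 48 mm above the tin's origin) about the tin's axis, rad, anticlockwise from above positive, -3.4 to 3.4; stays where left, 0.04 N m. At 0 its cut-out, a sector as wide as a compartment and from 17 mm off the axis to the rim, faces the tin's +x over a partition; at 1.05, -1.05 or +-3.14 it is over the compartment at +60, -60 or 180 degrees. Starts near 0.
- cover_opening (a point): Middle of the cut-out of the cover, 60 mm from the tin's axis, at the cover's height; turns with the cover.
- cover_post (a point): Grip point on the cover's round upright wooden post, 12 mm across, 28 mm tall over the cover's top; the point is on the post's axis 22 mm above the cover's top, 65 mm from the tin's axis across the axis from the cut-out; turns with the cover.
- cone: Incense cone of pressed brown clay, loose: round foot 24 mm across and 20 mm tall, then a pointed tip, 34 mm tall in all, about 30 g. Upright in one of the tin's compartments. Origin: centre of the underside, z up to the tip.
- block: Square brown block 24 x 24 x 22 mm in another compartment of the tin, of the same clay; not wanted, stays in the tin. Origin: centre of the underside.
- disc: Flat round brown pastille, 34 mm across and 10 mm tall, in the third compartment of the tin; not wanted, stays in the tin. Origin: centre of the underside.
- burner: Open clay incense burner, loose: round bowl 108 mm across the mouth, 60 mm tall, walls 5 mm, inner floor 10 mm above its origin and about 80 mm across, 0.7 kg. Origin: centre of the underside, z up.
- burner_lid: Bystander: the burner's clay lid with a knob, 108 mm across, 44 mm tall, lying on the stool top. Origin: centre of the underside.
- tiers: Bystander: stacked set of three round tin trays in a wire carrier, 125 mm across, 128 mm tall. Origin: centre of the underside.
- spoon: Bystander: steel slotted spoon, 220 mm long along its x, about 50 mm wide, flat on the stool top.
- sugar_jar: Bystander: glass jar with a steel cap, 70 mm across, 90 mm tall. Origin: centre of the underside.
- matchbox: Bystander: cardboard box 55 x 36 x 16 mm. Origin: centre of the underside.
- saucers: Bystander: white plate 120 mm across, 20 mm tall. Origin: centre of the underside.
- cup1: White porcelain handleless cup, loose, one of up to four (cup1..cup4; absent ones read None), all alike: 48 mm tall, 56 mm across the rim tapering to 47 mm at the foot, wall 3 mm, about 90 g, at the start upright on the case's floor, at case y about +-89 or +-152 mm, x within 12 mm of 0. Origin: centre of the underside, z up through the mouth.
- cup2: White porcelain handleless cup, loose, one of up to four (cup1..cup4; absent ones read None), all alike: 48 mm tall, 56 mm across the rim tapering to 47 mm at the foot, wall 3 mm, about 90 g, at the start upright on the case's floor, at case y about +-89 or +-152 mm, x within 12 mm of 0. Origin: centre of the underside, z up through the mouth.
- cup3: White porcelain handleless cup, loose, one of up to four (cup1..cup4; absent ones read None), all alike: 48 mm tall, 56 mm across the rim tapering to 47 mm at the foot, wall 3 mm, about 90 g, at the start upright on the case's floor, at case y about +-89 or +-152 mm, x within 12 mm of 0. Origin: centre of the underside, z up through the mouth.
- cup4: White porcelain handleless cup, loose, one of up to four (cup1..cup4; absent ones read None), all alike: 48 mm tall, 56 mm across the rim tapering to 47 mm at the foot, wall 3 mm, about 90 g, at the start upright on the case's floor, at case y about +-89 or +-152 mm, x within 12 mm of 0. Origin: centre of the underside, z up through the mouth.
There are look-alikes about, which are no part of the job. Several things have the shape of the tin; the one meant has the colours described above.

How it is judged:
By the outcome, as a careful person would: the job done as asked, in the order asked, and still so for the second after the job is handed in, with the robot touching nothing.
Of cup1, cup2, cup3, cup4 only 3 to 4 are there at a start; the rules pass over those that are not, and their reading is None.
At some moment in a run one of tray, burner may be knocked a few centimetres aside while the robot is not near it.
It also fails if it takes over 210 s, if anything falls off the work surface, if the arm or the gripper's body presses on something with over 40 N, if the wrist force passes 120 N, or if a joint passes its speed limit or range.

## Working session

There is one attempt and no reset: what is moved stays moved. The work goes in short steps, Python scripts to look and compute and a tool call to move; the robot and the scene stay as the last step left them, time stands still between calls to the robot, and variables do not carry over. Pictures are saved under pics/ and viewed, at most 14 in all, crops included, and the job is handed in when it is done.

Besides the shell and the picture viewer there is one more tool, called after ">>>" as name(argument=value, ...), one argument or row to a line, values as JSON. jog_arm: Moves the arm, as the interface text tells. Shifts and turns lie within -1 to 1; 1 stands for 0.25 m of shift or 180 degrees of turn. Its arguments: {"type":"object","properties":{"increments":{"type":"array"},"force":{"type":"number"}},"required":["increments"]}

```bash
mkdir -p pics; ls; cat > h.py <<'E'
import numpy as np, cv2
from scipy.spatial.transform import Rotation as R
from workcell import env, cams, ticket, spotter
def rot(q): return R.from_quat([q[1],q[2],q[3],q[0]]).as_matrix()
def snap(n,f=None):
    c=cams.read_camera(n)
    if f: cv2.imwrite('pics/'+f,c['pixels'][:,:,::-1])
    return c
def att(c):
    a=np.array(c['attitude'],float); return a if a.shape==(3,3) else rot(a)
def ray(c,uv):
    d=np.array([(uv[0]-c['cx'])/c['fx'],(uv[1]-c['cy'])/c['fy']]); u=d.copy()
    for _ in range(20): u=d/(1+c['k1']*(u@u))
    return att(c)@np.array([u[0],u[1],1])
def onz(c,uv,z):
    r=ray(c,uv); p=np.array(c['xyz']); return p+r*(z-p[2])/r[2]
def proj(c,P):
    v=att(c).T@(np.array(P)-np.array(c['xyz'])); s=v[:2]/v[2]; s=s*(1+c['k1']*(s@s))
    return np.array([c['fx']*s[0]+c['cx'],c['fy']*s[1]+c['cy']])
E
python3 - <<'E'
from h import *
t=snap('top','t0.png'); s=snap('side','s0.png')
for c in(t,s): print({k:v for k,v in c.items() if k!='pixels'})
st=env.get_state(); print({k:np.round(v,3) for k,v in st.items()})
for n,z in dict(case=.0,door_left_grip=.0865,door_right_grip=.0945,tray=0,tin=0,cover_opening=.048,cover_post=.07,cone=.004,block=.004,disc=.004,burner=0,burner_lid=0,cup1=.008,tiers=0,sugar_jar=0,saucers=0,matchbox=0,spoon=0).items():
  for nm,c in(('top',t),('side',s)):
    print(n,nm,[(np.round(d['uv']).astype(int).tolist(),round(float(d['conf']),2),np.round(onz(c,d['uv'],z)[:2],3).tolist()) for d in spotter.landmark_of(n,nm)[:5]])
E
```

```text
pics
{'fx': 367.276093987365, 'fy': 367.276093987365, 'cx': 323.5211586126587, 'cy': 202.2634027590828, 'k1': -0.00011015755369700344, 'xyz': array([ 0.39715853, -0.00252796,  1.19192393]), 'attitude': array([ 0.01831534, -0.6971471 ,  0.71623664, -0.02560358])}
{'fx': 497.1386149172286, 'fy': 497.1386149172286, 'cx': 324.24492936305074, 'cy': 198.9510490189414, 'k1': -0.04101369016085242, 'xyz': array([ 0.0711602 , -0.9874522 ,  1.34306788]), 'attitude': array([-0.33741299,  0.92162581, -0.17670814,  0.07438126])}
{'clock': np.float64(0.1), 'joint_pos': array([ 0.998,  0.314,  0.045,  1.304, -0.   ,  1.431]), 'qvel': array([-0.001,  0.   ,  0.001, -0.001,  0.   ,  0.001]), 'tau': array([ 2.0000e-03, -4.8173e+01,  2.9924e+01,  1.3000e-02, -0.0000e+00,
       -0.0000e+00]), 'tcp_pos': array([0.241, 0.522, 0.23 ]), 'orientation': array([-0.   ,  0.215,  0.977, -0.001]), 'wrist_force': array([-0.567, -0.171,  0.212]), 'ft_torque': array([ 0.03 , -0.001, -0.054]), 'grip_force': np.float64(0.0), 'finger_gap': np.float64(0.085)}
case top []
case side [([372, 202], 0.88, [0.676, -0.013])]
d
[... 1396 characters left out ...]
7, [0.691, 0.387]), ([221, 200], 0.65, [0.487, 0.317])]
burner_lid side [([330, 130], 0.57, [0.683, 0.394])]
cup1 top []
cup1 side []
tiers top [([434, 136], 0.85, [0.681, -0.387])]
tiers side [([431, 286], 0.92, [0.7, -0.386])]
sugar_jar top [([435, 133], 0.74, [0.69, -0.389]), ([484, 208], 0.55, [0.44, -0.538])]
sugar_jar side [([383, 363], 0.81, [0.451, -0.553])]
saucers top [([154, 177], 0.58, [0.567, 0.532])]
saucers side [([291, 115], 0.68, [0.568, 0.537])]
matchbox top [([317, 104], 0.68, [0.799, -0.005])]
matchbox side [([400, 192], 0.63, [0.79, -0.003])]
spoon top [([151, 243], 0.77, [0.356, 0.543]), ([227, 216], 0.38, [0.435, 0.297])]
spoon side [([248, 125], 0.58, [0.382, 0.539])]
```

```bash
python3 -c "
import cv2
a=cv2.imread('pics/t0.png');b=cv2.imread('pics/s0.png')
x=cv2.resize(a[90:345,130:500],None,fx=2.1,fy=2.1,interpolation=3)
cv2.imwrite('pics/t0c.png',x)
cv2.imwrite('pics/s0c.png',cv2.resize(b[90:390,180:480],None,fx=2,fy=2,interpolation=3))"
```

```text
(no output)
```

View pics/t0c.png

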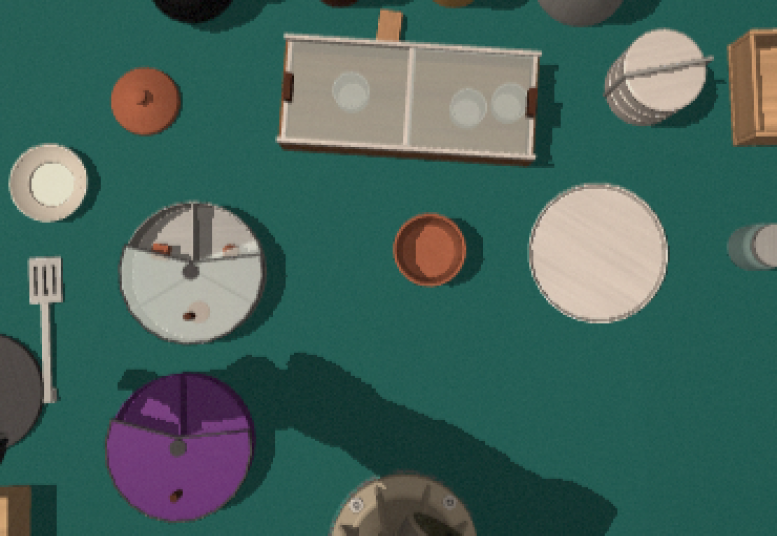

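View pics/s0c.png

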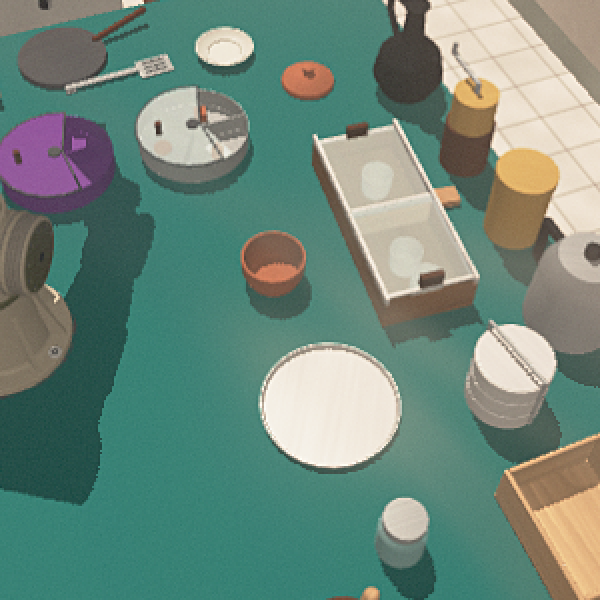

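Top crop: the steel tin is at full-image px (221,219) and its purple look-alike at (215,303). The tray is at (414,210) and the burner at (335,209). There are three cups: one on the left at px (297,133), two on the right at (352,141) and (372,138). The candidates for the cone are the pieces in the tin at px (206,208), (239,208) and (224,238), so I'll check those in a close crop.

```bash
python3 - <<'E'
import cv2,numpy as np
a=cv2.imread('pics/t0.png');b=cv2.imread('pics/s0.png')
x=cv2.resize(a[180:260,180:265],(400,376),interpolation=2);y=cv2.resize(b[125:190,240:310],(400,376),interpolation=2)
cv2.imwrite('pics/tin.png',np.hstack([x,y]))
from h import *
t=snap('top');s=snap('side')
f=lambda P:np.round(P[:2],3).tolist()
# tin: regions
for n in('tin','tray','burner','cup1','cone','block','disc','cover_post','door_left_grip','door_right_grip'):
  for nm,c in(('top',t),('side',s)):
    for d in spotter.cut_out(n,nm)[:4]:
      ys,xs=np.nonzero(d['region']); 
      print(n,nm,round(float(d['conf']),2),np.round(d['uv']),len(xs),xs.min(),xs.max(),ys.min(),ys.max(),f(onz(t if nm=='top' else s,d['uv'],{'tin':.046,'tray':.006,'burner':.06,'cup1':.056,'door_left_grip':.078,'door_right_grip':.086,'cover_post':.062}.get(n,.02))))
E
```

```text
tin top 0.83 [217. 300.] 3883 180 251 268 338 [0.175, 0.32]
tin top 0.68 [223. 219.] 3637 186 256 186 253 [0.425, 0.299]
tin side 0.82 [274. 159.] 2139 247 303 133 180 [0.41, 0.272]
tin side 0.73 [207. 173.] 2443 177 237 145 197 [0.163, 0.293]
tray top 0.58 [415. 209.] 3385 382 448 179 243 [0.441, -0.312]
tray top 0.57 [316. 103.] 161 309 321 95 109 [0.8, 0.001]
tray side 0.94 [347. 292.] 3424 310 380 261 322 [0.445, -0.314]
tray side 0.24 [378. 200.] 5128 336 419 150 251 [0.698, -0.017]
burner top 0.76 [334. 209.] 919 317 351 192 225 [0.447, -0.047]
burner side 0.91 [315. 222.] 797 302 331 205 236 [0.439, -0.063]
burner side 0.55 [268. 156.] 1235 247 294 133 172 [0.391, 0.284]
burner side 0.36 [277. 158.] 2261 247 305 133 180 [0.416, 0.263]
cup1 top 0.74 [352. 140.] 2953 321 385 112 163 [0.66, -0.108]
cone top 0.39 [335. 208.] 984 317 351 192 226 [0.451, -0.053]
cone side 0.35 [254. 124.] 268 213 266 118 135 [0.404, 0.512]
cone side 0.2 [366. 171.] 1495 340 392 151 193 [0.71, 0.117]
block top 0.27 [442. 126.] 1574 418 467 105 149 [0.707, -0.406]
disc side 0.4 [276. 155.] 2190 247 306 133 180 [0.43, 0.314]
cover_post top 0.63 [223. 225.] 2566 186 255 205 254 [0.407, 0.293]
cover_post side 0.93 [269. 156.] 1252 247 295 133 172 [0.391, 0.281]
cover_post side 0.83 [198. 167.] 1318 177 224 146 187 [0.139, 0.316]
cover_post side 0.27 [433. 276.] 1847 413 457 250 304 [0.693, -0.387]
cover_post side 0.2 [363. 171.] 1491 340 392 151 193 [0.683, 0.087]
door_left_grip top 0.74 [294. 134.] 2631 264 324 110 158 [0.679, 0.071]
door_left_grip side 0.87 [366. 172.] 1452 341 393 151 192 [0.68, 0.062]
door_left_grip side 0.39 [278. 155.] 2168 247 304 133 180 [0.42, 0.254]
door_right_grip top 0.97 [356. 138.] 2892 322 385 113 163 [0.661, -0.12]
door_right_grip side 0.72 [384. 212.] 1968 355 415 186 237 [0.657, -0.125]
door_right_grip side 0.17 [368. 173.] 1503 339 392 151 193 [0.684, 0.052]
```

View pics/tin.png

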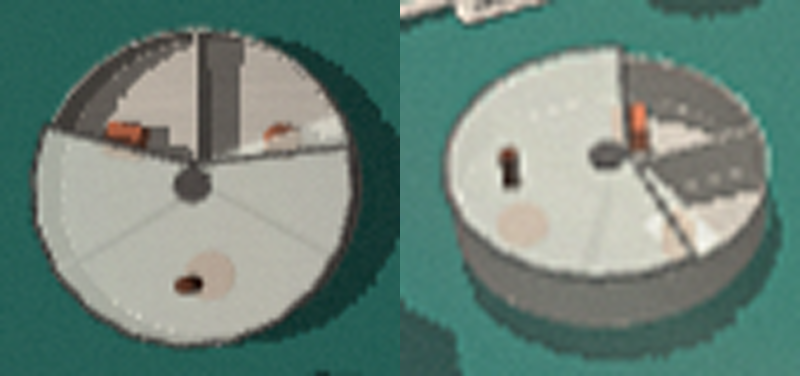

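The close crop shows the disc as a flat round pastille beside the post at px (224,238). The left piece at (207,208) is square-edged, so it is the block. The right piece at (240,208) has a round top, so it should be the cone, in the -60° compartment. I'll confirm that once the cover is turned. Now for the left door.

```bash
cat >> h.py <<'E'
import json
CY=-0.079; CO=np.array([.678,-.022])
def case(x,y):
    c,s=np.cos(CY),np.sin(CY); return CO+np.array([c*x-s*y,s*x+c*y])
def down(h):
    h=np.radians(h); y=np.array([np.cos(h),np.sin(h),0]); z=np.array([0,0,-1.]); return np.column_stack([np.cross(y,z),y,z])
def plan(wps,p=None,M=None,step=.045):
    st=env.get_state()
    if p is None: p=np.array(st['tcp_pos']); M=rot(st['orientation'])
    out=[]
    for x,y,z,h,g in wps:
        T=np.array([x,y,z]); D=down(h)
        rv=R.from_matrix(M.T@D).as_rotvec(); d=T-p
        n=max(1,int(np.ceil(max(np.linalg.norm(d)/step,np.degrees(np.linalg.norm(rv))/8))))
        for i in range(n):
            s=(p+d/n*1-p); row=np.r_[M.T@(d/n)/.25,rv/n/np.pi]; row=np.round(row,3)
            p=p+M@row[:3]*.25; M=M@R.from_rotvec(row[3:]*np.pi).as_matrix(); d=d-d/n if False else d
            out.append([float(v)+0. for v in row]+[g])
    print(len(out),'rows; end',np.round(p,4)); k=0
    while k<len(out):
        j=k
        while j<len(out) and out[j]==out[k]: j+=1
        print(j-k,'x',json.dumps(out[k])); k=j
    return p,M
E
python3 - <<'E'
from h import *
x,y=case(0,178); print(x,y)
plan([(.3,.45,.2,85.5,0),(x,y,.16,85.5,130),(x,y,.071,85.5,130)])
t=snap('top')
for u in [(297,133.5),(352.3,141),(372.3,138.5)]:
  w=onz(t,u,.056)[:2]-CO; c,s=np.cos(CY),np.sin(CY); print(u,onz(t,u,.056)[:2],c*w[0]+s*w[1],-s*w[0]+c*w[1])
E
```

```text
14.725377739955485 177.4228398196775
3955 rows; end [1.472480e+01 1.774223e+02 7.160000e-02]
1 x [-0.111, -0.054, 0.042, 0.0, 0.0, -0.038, 0]
1 x [-0.104, -0.067, 0.042, 0.0, 0.0, -0.038, 0]
1 x [-0.095, -0.079, 0.042, 0.0, 0.0, -0.038, 0]
3946 x [-0.001, 0.18, 0.0, 0.0, 0.0, 0.0, 130]
6 x [-0.133, -0.01, 0.092, 0.0, 0.0, 0.0, 130]
(297, 133.5) [0.68567385 0.06197513] 0.0010227767403615902 0.08431882774481121
(352.3, 141) [ 0.65753706 -0.11062065] -0.013405363911938882 -0.08995914438055959
(372.3, 138.5) [ 0.66389672 -0.17364443] -0.002091845394506752 -0.15228447051088126
```

```bash
sed -i 's/s=(p+d\/n\*1-p); //; s/ d=d-d\/n if False else d//' h.py; python3 - <<'E'
from h import *
x,y=case(0,.178); print(x,y)
plan([(.3,.45,.2,85.5,0),(x,y,.16,85.5,130),(x,y,.071,85.5,130)])
E
```

```text
0.6920473777399555 0.1554448398196775
17 rows; end [0.6922 0.1554 0.0713]
1 x [-0.111, -0.054, 0.042, 0.0, 0.0, -0.038, 0]
1 x [-0.104, -0.067, 0.042, 0.0, 0.0, -0.038, 0]
1 x [-0.095, -0.079, 0.042, 0.0, 0.0, -0.038, 0]
11 x [-0.15, -0.096, 0.014, 0.0, 0.0, 0.0, 130]
3 x [-0.001, -0.001, 0.12, 0.0, 0.0, 0.0, 130]
```

>>> jog_arm(
  increments=[
    [[-0.111,-0.054,0.042,0,0,-0.038,0],[-0.104,-0.067,0.042,0,0,-0.038,0],[-0.095,-0.079,0.042,0,0,-0.038,0],[-0.15,-0.096,0.014,0,0,0,130],[-0.15,-0.096,0.014,0,0,0,130],[-0.15,-0.096,0.014,0,0,0,130],[-0.15,-0.096,0.014,0,0,0,130],[-0.15,-0.096,0.014,0,0,0,130],[-0.15,-0.096,0.014,0,0,0,130],[-0.15,-0.096,0.014,0,0,0,130],[-0.15,-0.096,0.014,0,0,0,130],[-0.15,-0.096,0.014,0,0,0,130],[-0.15,-0.096,0.014,0,0,0,130],[-0.15,-0.096,0.014,0,0,0,130],[0,0,0,0,0,0,130],[0,0,0,0,0,0,130]],
  ],
  force=30,
)

```text
clock: 4.65
tcp_pos: [0.6918, 0.155, 0.1601]
orientation: [-0.001, 0.038, 0.999, 0.0]
wrist_force: [-0.9, -0.2, -0.4]
finger_gap: 0.0421
grip_force: 0.0
```

>>> jog_arm(
  increments=[
    [[0,0,0.118,0,0,0,130],[0,0,0.118,0,0,0,130],[0,0,0.118,0,0,0,130],[0,0,0,0,0,0,130],[0,0,0,0,0,0,255],[0,0,0,0,0,0,255],[0,0,0,0,0,0,255],[0,0,0,0,0,0,255],[0,0,0,0,0,0,255],[0,0,0,0,0,0,255]],
  ],
)

```text
clock: 5.65
tcp_pos: [0.6912, 0.1524, 0.0749]
orientation: [0.0, 0.039, 0.999, -0.003]
wrist_force: [-3.0, -10.9, -0.7]
finger_gap: 0.0112
grip_force: 30.9
```

>>> jog_arm(
  increments=[
    [[0,-0.072,0,0,0,0,255],[0,-0.072,0,0,0,0,255],[0,-0.072,0,0,0,0,255],[0,-0.072,0,0,0,0,255],[0,-0.072,0,0,0,0,255],[0,-0.072,0,0,0,0,255],[0,-0.072,0,0,0,0,255],[0,-0.072,0,0,0,0,255],[0,0,0,0,0,0,255],[0,0,0,0,0,0,255],[0,0,0,0,0,0,255]],
  ],
)

```text
clock: 6.75
tcp_pos: [0.6781, 0.0115, 0.0749]
orientation: [-0.002, 0.038, 0.999, -0.0]
wrist_force: [-11.5, 0.2, 7.1]
finger_gap: 0.0116
grip_force: 32.4
```

```bash
sed -i 's/^CY=.*/CY=-.088; CO=np.array([.677,-.0245])/' h.py; python3 - <<'E'
from h import *
p,M=plan([(.6797,.011,.16,85.3,177)])
plan([(.6857,.0625,.14,-5,39),(.6857,.0625,.028,-5,39)],p,M)
E
```

```text
2 rows; end [0.6797 0.011  0.1599]
2 x [-0.003, -0.001, -0.17, 0.0, -0.001, 0.001, 177]
15 rows; end [0.6856 0.0624 0.0278]
1 x [-0.001, 0.017, 0.007, 0.0, 0.0, 0.042, 39]
1 x [0.002, 0.017, 0.007, 0.0, 0.0, 0.042, 39]
1 x [0.004, 0.017, 0.007, 0.0, 0.0, 0.042, 39]
1 x [0.006, 0.016, 0.007, 0.0, 0.0, 0.042, 39]
1 x [0.008, 0.015, 0.007, 0.0, 0.0, 0.042, 39]
1 x [0.01, 0.014, 0.007, 0.0, 0.0, 0.042, 39]
1 x [0.012, 0.013, 0.007, 0.0, 0.0, 0.042, 39]
1 x [0.013, 0.011, 0.007, 0.0, 0.0, 0.042, 39]
1 x [0.015, 0.009, 0.007, 0.0, 0.0, 0.042, 39]
1 x [0.016, 0.007, 0.007, 0.0, 0.0, 0.042, 39]
1 x [0.017, 0.005, 0.007, 0.0, 0.0, 0.042, 39]
1 x [0.017, 0.003, 0.007, 0.0, 0.0, 0.042, 39]
3 x [0.0, -0.001, 0.148, 0.0, 0.0, -0.001, 39]
```

>>> jog_arm(
  increments=[
    [[0,0,0,0,0,0,177],[0,0,0,0,0,0,177],[0,0,0,0,0,0,177],[0,0,-0.1,0,0,0,177],[0,0,-0.1,0,0,0,177],[0,0,-0.1,0,0,0,177],[0,0,-0.04,0,0,0,100],[0,0,0,0,0,0,39]],
  ],
)

```text
clock: 7.55
tcp_pos: [0.6822, 0.0124, 0.1599]
orientation: [0.002, 0.037, 0.999, -0.0]
wrist_force: [0.7, 0.1, -1.0]
finger_gap: 0.0543
grip_force: 0.0
```

>>> jog_arm(
  increments=[
    [[-0.002,0.017,0.007,0,0,0.042,39],[0.001,0.017,0.007,0,0,0.042,39],[0.003,0.017,0.007,0,0,0.042,39],[0.005,0.016,0.007,0,0,0.042,39],[0.007,0.015,0.007,0,0,0.042,39],[0.009,0.014,0.007,0,0,0.042,39],[0.011,0.013,0.007,0,0,0.042,39],[0.013,0.011,0.007,0,0,0.042,39],[0.015,0.008,0.007,0,0,0.042,39],[0.016,0.006,0.007,0,0,0.042,39],[0.017,0.004,0.007,0,0,0.042,39],[0.017,0.002,0.007,0,0,0.042,39],[0,0,0,0,0,0,39]],
  ],
)

```text
clock: 8.85
tcp_pos: [0.6862, 0.0637, 0.1345]
orientation: [-0.001, 0.737, 0.676, -0.001]
wrist_force: [0.3, -0.3, -0.5]
finger_gap: 0.0726
grip_force: 0.0
```

```bash
python3 - <<'E'
from h import *
s=snap('side','s1.png'); t=snap('top')
cv2.imwrite('pics/s1c.png',cv2.resize(s['pixels'][120:270,310:470,::-1],None,fx=4,fy=4,interpolation=3))
cv2.imwrite('pics/t1.png',t['pixels'][:,:,::-1])
for nm,c in(('side',s),('top',t)):
  for d in spotter.landmark_of('cup1',nm): print(nm,d['uv'],d['conf'],onz(c,d['uv'],.008))
plan([(.6857,.0625,.028,-5,39)])
E
```

```text
side [367.9, 182.1] 0.62 [0.69930263 0.07434902 0.008     ]
3 rows; end [0.686  0.0622 0.0281]
3 x [-0.001, -0.001, 0.144, 0.0, 0.0, 0.0, 39]
```

View pics/s1c.png

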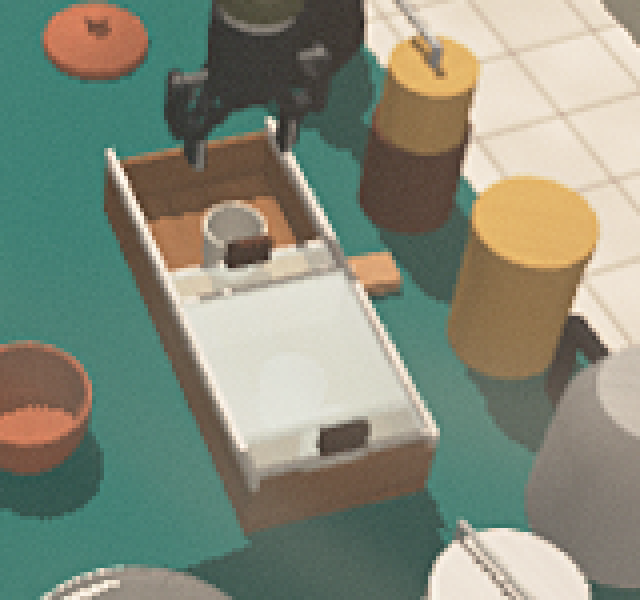

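```bash
python3 - <<'E'
from h import *
s=snap('side')
print(onz(s,(369,176.3),.056))
for P in [(.6857,.0625),(.69,.068)]: print([np.round(proj(s,[P[0],P[1],z])) for z in(.008,.056)])
for n in ('cup1','door_left_grip'):
  for d in spotter.cut_out(n,'side')[:2]:
    ys,xs=np.nonzero(d['region']); print(n,d['conf'],d['uv'],xs.min(),xs.max(),ys.min(),ys.max())
g=case(0,.036); print(g, proj(s,[*g,.0865]), [d['uv'] for d in spotter.landmark_of('door_left_grip','side')[:1]])
E
```

```text
[0.69232141 0.059977   0.056     ]
[array([366., 185.]), array([367., 176.])]
[array([366., 184.]), array([367., 175.])]
cup1 0.63 [367.6, 177.6] 361 376 170 184
cup1 0.23 [317.3, 222.9] 301 333 205 237
door_left_grip 0.57 [366.9, 187.4] 353 393 178 193
door_left_grip 0.47 [316.3, 220.1] 301 332 205 238
[0.68016391 0.0113607 ] [372.64689494 180.83117187] [[368.3, 184.3]]
```

>>> jog_arm(
  increments=[
    [[0,0.003,0.142,0,0,0,39],[0,0.003,0.142,0,0,0,39],[0,0.003,0.142,0,0,0,39],[0,0,0,0,0,0,39],[0,0,0,0,0,0,255],[0,0,0,0,0,0,255],[0,0,0,0,0,0,255],[0,0,0,0,0,0,255],[0,0,0,0,0,0,255]],
  ],
  force=35,
)

```text
clock: 10.15
tcp_pos: [0.6902, 0.063, 0.0317]
orientation: [0.001, 0.737, 0.676, 0.001]
wrist_force: [-0.1, -0.3, 3.4]
finger_gap: 0.0536
grip_force: 37.1
```

>>> jog_arm(
  increments=[
    [[0,0,-0.14,0,0,0,255],[0,0,-0.18,0,0,0,255],[0,0,-0.18,0,0,0,255],[0,0,-0.06,0,0,0,255],[0,0,0,0,0,0,255]],
  ],
)

```text
clock: 10.65
tcp_pos: [0.6916, 0.063, 0.1748]
orientation: [0.003, 0.737, 0.676, 0.003]
wrist_force: [0.6, 0.0, -1.8]
finger_gap: 0.0534
grip_force: 37.4
```

```bash
cat >> h.py <<'E'
def tray(n=''):
    for nm in('top','side'):
        c=snap(nm)
        for d in spotter.cut_out('tray',nm)[:1]:
            ys,xs=np.nonzero(d['region']); u=((xs.min()+xs.max())/2,(ys.min()+ys.max())/2)
            e=cv2.fitEllipse(cv2.convexHull(np.column_stack([xs,ys]).astype(np.int32)))
            print('tray',nm,round(float(d['conf']),2),len(xs),np.round(onz(c,e[0],.010),4),np.round(e[1],1))
E
python3 - <<'E'
from h import *
tray(); print(env.get_state()['finger_gap'])
plan([(.433,-.378,.17,-5,255),(.433,-.378,.035,-5,255)])
E
```

```text
tray top 0.8 3427 [ 0.4361 -0.3085  0.01  ] [65.3 66.5]
tray side 0.93 3580 [ 0.44   -0.3135  0.01  ] [63.2 71.6]
0.05362578638454474
15 rows; end [ 0.433  -0.3778  0.0353]
12 x [-0.154, -0.072, 0.0, 0.0, 0.0, 0.0, 255]
3 x [0.001, 0.001, 0.178, 0.0, 0.0, 0.0, 255]
```

>>> jog_arm(
  increments=[
    [[-0.154,-0.073,0,0,0,0,255],[-0.154,-0.073,0,0,0,0,255],[-0.154,-0.073,0,0,0,0,255],[-0.154,-0.073,0,0,0,0,255],[-0.154,-0.073,0,0,0,0,255],[-0.154,-0.073,0,0,0,0,255],[-0.154,-0.073,0,0,0,0,255],[-0.154,-0.073,0,0,0,0,255],[-0.154,-0.073,0,0,0,0,255],[-0.154,-0.073,0,0,0,0,255],[-0.154,-0.073,0,0,0,0,255],[-0.154,-0.073,0,0,0,0,255],[0,0,0.17,0,0,0,255],[0,0,0.17,0,0,0,255],[0,0,0.17,0,0,0,255],[0,0,0,0,0,0,255]],
  ],
)

```text
clock: 12.45
tcp_pos: [0.4262, -0.3732, 0.0353]
orientation: [-0.008, 0.737, 0.675, 0.0]
wrist_force: [-1.1, 1.7, -0.8]
finger_gap: 0.0535
grip_force: 37.6
```

>>> jog_arm(
  increments=[
    [[0,0,0.016,0,0,0,255],[0,0,0.016,0,0,0,255],[0,0,0,0,0,0,255],[0,0,0,0,0,0,255]],
  ],
)

```text
clock: 12.85
tcp_pos: [0.4319, -0.3791, 0.0365]
orientation: [0.001, 0.737, 0.676, -0.0]
wrist_force: [1.0, 0.5, 0.4]
finger_gap: 0.0534
grip_force: 37.6
```

>>> jog_arm(
  increments=[
    [[0,0,0.02,0,0,0,255],[0,0,0.016,0,0,0,255],[0,0,0,0,0,0,255],[0,0,0,0,0,0,255]],
  ],
)

```text
clock: 13.25
tcp_pos: [0.4314, -0.3787, 0.0267]
orientation: [0.001, 0.737, 0.676, 0.0]
wrist_force: [-0.5, 0.5, 4.8]
finger_gap: 0.0531
grip_force: 38.0
```

>>> jog_arm(
  increments=[
    [[0,0,0,0,0,0,45],[0,0,0,0,0,0,45],[0,0,0,0,0,0,45],[0,0,-0.12,0,0,0,45],[0,0,-0.18,0,0,0,45],[0,0,-0.18,0,0,0,45],[0,0,-0.06,0,0,0,45],[0,0,0,0,0,0,183]],
  ],
)

```text
clock: 14.05
tcp_pos: [0.4324, -0.3798, 0.164]
orientation: [0.003, 0.737, 0.676, -0.0]
wrist_force: [1.2, -0.1, -0.2]
finger_gap: 0.0572
grip_force: 0.0
```

```bash
python3 - <<'E'
from h import *
tray()
plan([(.679,.0115,.16,85,183)],step=.04)
E
```

```text
tray top 0.81 3081 [ 0.4367 -0.3072  0.01  ] [64.5 66. ]
tray side 0.85 2399 [ 0.4386 -0.3132  0.01  ] [62.4 69.5]
12 rows; end [0.6789 0.0115 0.1593]
1 x [0.136, 0.071, 0.0, 0.0, 0.0, -0.042, 183]
1 x [0.126, 0.089, 0.0, 0.0, 0.0, -0.042, 183]
1 x [0.113, 0.104, 0.0, 0.0, 0.0, -0.042, 183]
1 x [0.098, 0.118, 0.0, 0.0, 0.0, -0.042, 183]
1 x [0.082, 0.13, 0.0, 0.0, 0.0, -0.042, 183]
1 x [0.064, 0.14, 0.0, 0.0, 0.0, -0.042, 183]
1 x [0.045, 0.147, 0.0, 0.0, 0.0, -0.042, 183]
1 x [0.025, 0.152, 0.0, 0.0, 0.0, -0.042, 183]
1 x [0.005, 0.154, 0.0, 0.0, 0.0, -0.042, 183]
1 x [-0.015, 0.153, 0.0, 0.0, 0.0, -0.042, 183]
1 x [-0.035, 0.15, 0.0, 0.0, 0.0, -0.042, 183]
1 x [-0.055, 0.144, 0.0, 0.0, 0.0, -0.042, 183]
```

>>> jog_arm(
  increments=[
    [[0.136,0.071,0,0,0,-0.042,183],[0.126,0.089,0,0,0,-0.042,183],[0.113,0.104,0,0,0,-0.042,183],[0.098,0.118,0,0,0,-0.042,183],[0.082,0.13,0,0,0,-0.042,183],[0.064,0.14,0,0,0,-0.042,183],[0.045,0.147,0,0,0,-0.042,183],[0.025,0.152,0,0,0,-0.042,183],[0.005,0.154,0,0,0,-0.042,183],[-0.015,0.153,0,0,0,-0.042,183],[-0.035,0.15,0,0,0,-0.042,183],[-0.055,0.144,0,0,0,-0.042,183],[0,0,0,0,0,0,183],[0,0,0,0,0,0,183],[0,0,0,0,0,0,183]],
  ],
)

```text
clock: 15.75
tcp_pos: [0.6786, 0.0099, 0.1593]
orientation: [-0.001, 0.038, 0.999, -0.0]
wrist_force: [0.6, 0.6, -0.1]
finger_gap: 0.0238
grip_force: 0.0
```

>>> jog_arm(
  increments=[
    [[0,0.008,0.112,0,0,0,183],[0,0,0.112,0,0,0,183],[0,0,0.05,0,0,0,183],[0,0,0.05,0,0,0,183],[0,0,0.013,0,0,0,183],[0,0,0,0,0,0,183],[0,0,0,0,0,0,183]],
  ],
  force=30,
)

```text
clock: 16.45
tcp_pos: [0.6806, 0.0123, 0.0778]
orientation: [0.001, 0.037, 0.999, -0.0]
wrist_force: [-0.7, -0.0, 0.5]
finger_gap: 0.0244
grip_force: 0.0
```

>>> jog_arm(
  increments=[
    [[0,0,0.014,0,0,0,255],[0,0,0,0,0,0,255],[0,0,0,0,0,0,255],[0,0,0,0,0,0,255],[0,0.072,0,0,0,0,255],[0,0.072,0,0,0,0,255],[0,0.072,0,0,0,0,255],[0,0.072,0,0,0,0,255],[0,0.072,0,0,0,0,255],[0,0.072,0,0,0,0,255],[0,0.072,0,0,0,0,255],[0,0.072,0,0,0,0,255],[0,0,0,0,0,0,255],[0,0,0,0,0,0,255],[0,0,0,0,0,0,255]],
  ],
)

```text
clock: 17.95
tcp_pos: [0.6942, 0.1522, 0.0753]
orientation: [0.004, 0.039, 0.999, -0.003]
wrist_force: [6.0, -13.5, 5.8]
finger_gap: 0.0112
grip_force: 30.4
```

>>> jog_arm(
  increments=[
    [[0,0,0,0,0,0,150],[0,0,0,0,0,0,150],[0,0,0,0,0,0,150],[0,0,-0.12,0,0,0,150],[0,0,-0.12,0,0,0,150],[0,0,-0.12,0,0,0,150],[0.002,-0.142,0,0,0,0,150],[0.002,-0.142,0,0,0,0,150],[0.002,-0.142,0,0,0,0,150],[0.002,-0.142,0,0,0,0,150],[0.002,-0.142,0,0,0,0,150],[0.002,-0.142,0,0,0,0,150],[0.002,-0.142,0,0,0,0,150],[0.002,-0.142,0,0,0,0,150],[0.002,-0.142,0,0,0,0,150],[0.002,-0.142,0,0,0,0,150],[0,0,0,0,0,0,150],[0,0,0,0,0,0,150]],
  ],
)

```text
clock: 19.75
tcp_pos: [0.6587, -0.1976, 0.1624]
orientation: [-0.001, 0.038, 0.999, 0.001]
wrist_force: [0.2, -0.0, -0.1]
finger_gap: 0.0352
grip_force: 0.0
```

```bash
python3 - <<'E'
from h import *
plan([(.662,-.2015,.081,85,150)])
E
```

```text
2 rows; end [ 0.6619 -0.2013  0.0808]
2 x [-0.007, -0.007, 0.163, 0.0, 0.0, 0.002, 150]
```

>>> jog_arm(
  increments=[
    [[-0.007,-0.007,0.11,0,0,0,150],[-0.007,-0.007,0.11,0,0,0,150],[0,0,0.055,0,0,0,150],[0,0,0.055,0,0,0,150],[0,0,0,0,0,0,150],[0,0,0,0,0,0,255],[0,0,0,0,0,0,255],[0,0,0,0,0,0,255],[0,0,0,0,0,0,255],[0,0,0,0,0,0,255],[0,0,0,0,0,0,255]],
  ],
)

```text
clock: 20.85
tcp_pos: [0.6631, -0.2014, 0.0819]
orientation: [0.001, 0.037, 0.999, -0.0]
wrist_force: [-0.2, 2.1, 6.1]
finger_gap: 0.0114
grip_force: 33.6
```

>>> jog_arm(
  increments=[
    [[-0.001,0.072,0,0,0,0,255],[-0.001,0.072,0,0,0,0,255],[-0.001,0.072,0,0,0,0,255],[-0.001,0.072,0,0,0,0,255],[-0.001,0.072,0,0,0,0,255],[-0.001,0.072,0,0,0,0,255],[-0.001,0.072,0,0,0,0,255],[-0.001,0.065,0,0,0,0,255],[0,0,0,0,0,0,255],[0,0,0,0,0,0,255],[0,0,0,0,0,0,165],[0,0,0,0,0,0,165],[0,0,0,0,0,0,165],[0,0,-0.13,0,0,0,165],[0,0,-0.13,0,0,0,120],[0,0,-0.06,0,0,0,80],[0,0,0,0,0,0,39]],
  ],
)

```text
clock: 22.55
tcp_pos: [0.6765, -0.0596, 0.1634]
orientation: [0.002, 0.037, 0.999, -0.0]
wrist_force: [-0.1, 0.2, 0.8]
finger_gap: 0.0709
grip_force: 0.0
```

```bash
python3 - <<'E'
from h import *
s=snap('side','s2.png')
cv2.imwrite('pics/s2c.png',cv2.resize(s['pixels'][140:330,290:480,::-1],None,fx=3.15,fy=3.15,interpolation=3))
for n in('cup1','door_right_grip'):
  for d in spotter.cut_out(n,'side')[:5]:
    ys,xs=np.nonzero(d['region']); print(n,d['conf'],d['uv'],xs.min(),xs.max(),ys.min(),ys.max(), onz(s,((xs.min()+xs.max())/2,ys.min()+5.5),.056))
for c in [(.6575,-.1106),(.6639,-.1736)]: print(case(0,-.089),proj(s,[*c,.056]))
E
```

```text
cup1 0.75 [394.2, 227.0] 385 403 220 236 [ 0.67421974 -0.16835676  0.056     ]
cup1 0.68 [352.4, 304.4] 343 362 295 319 [ 0.43545205 -0.36909125  0.056     ]
cup1 0.57 [384.4, 215.5] 375 391 208 227 [ 0.66307282 -0.11010739  0.056     ]
door_right_grip 0.66 [370.0, 181.2] 344 399 160 204 [0.72380052 0.10506902 0.056     ]
door_right_grip 0.23 [382.9, 215.4] 376 390 209 226 [ 0.661167 -0.113936  0.056   ]
[ 0.6691781  -0.11315561] [381.56588518 214.08235734]
[ 0.6691781  -0.11315561] [391.9187313  227.61277738]
```

View pics/s2c.png

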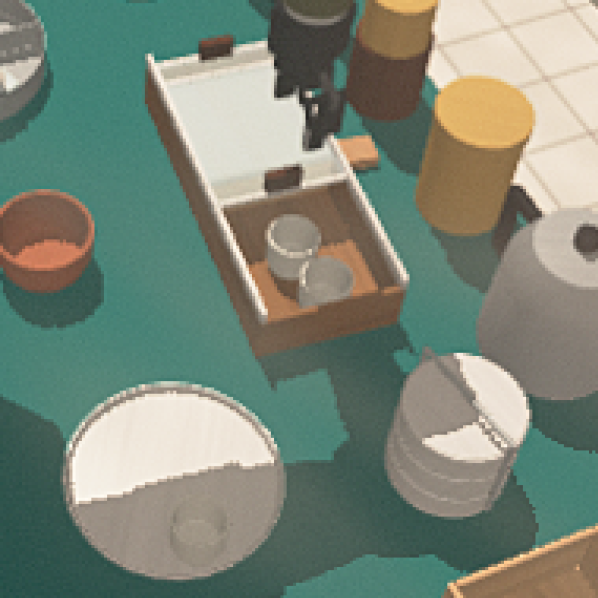

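```bash
python3 - <<'E'
from h import *
plan([(.669,-.1715,.13,-5.5,39),(.669,-.1715,.029,-5.5,39)])
E
```

```text
15 rows; end [ 0.6688 -0.1714  0.0291]
1 x [-0.001, -0.037, 0.01, 0.0, 0.0, 0.042, 39]
1 x [-0.006, -0.037, 0.01, 0.0, 0.0, 0.042, 39]
1 x [-0.011, -0.036, 0.01, 0.0, 0.0, 0.042, 39]
1 x [-0.015, -0.034, 0.01, 0.0, 0.0, 0.042, 39]
1 x [-0.02, -0.032, 0.01, 0.0, 0.0, 0.042, 39]
1 x [-0.024, -0.029, 0.01, 0.0, 0.0, 0.042, 39]
1 x [-0.027, -0.026, 0.01, 0.0, 0.0, 0.042, 39]
1 x [-0.031, -0.022, 0.01, 0.0, 0.0, 0.042, 39]
1 x [-0.033, -0.017, 0.01, 0.0, 0.0, 0.042, 39]
1 x [-0.035, -0.013, 0.01, 0.0, 0.0, 0.042, 39]
1 x [-0.037, -0.008, 0.01, 0.0, 0.0, 0.042, 39]
1 x [-0.037, -0.003, 0.01, 0.0, 0.0, 0.042, 39]
3 x [0.0, 0.0, 0.133, 0.0, 0.0, 0.001, 39]
```

>>> jog_arm(
  increments=[
    [[-0.001,-0.037,0.01,0,0,0.042,39],[-0.006,-0.037,0.01,0,0,0.042,39],[-0.011,-0.036,0.01,0,0,0.042,39],[-0.015,-0.034,0.01,0,0,0.042,39],[-0.02,-0.032,0.01,0,0,0.042,39],[-0.024,-0.029,0.01,0,0,0.042,39],[-0.027,-0.026,0.01,0,0,0.042,39],[-0.031,-0.022,0.01,0,0,0.042,39],[-0.033,-0.017,0.01,0,0,0.042,39],[-0.035,-0.013,0.01,0,0,0.042,39],[-0.037,-0.008,0.01,0,0,0.042,39],[-0.037,-0.003,0.01,0,0,0.042,39],[0,0,0,0,0,0,39],[0,0,0,0,0,0,39]],
  ],
)

```text
clock: 24.1
tcp_pos: [0.669, -0.1715, 0.1289]
orientation: [-0.001, 0.736, 0.677, -0.0]
wrist_force: [-0.5, -0.1, 0.4]
finger_gap: 0.0725
grip_force: 0.0
```

>>> jog_arm(
  increments=[
    [[0,0,0.135,0,0,0,39],[0,0,0.135,0,0,0,39],[0,0,0.135,0,0,0,39],[0,0,0,0,0,0,39],[0,0,0,0,0,0,255],[0,0,0,0,0,0,255],[0,0,0,0,0,0,255],[0,0,0,0,0,0,255],[0,0,-0.06,0,0,0,255],[0,0,-0.14,0,0,0,255],[0,0,-0.18,0,0,0,255],[0,0,-0.18,0,0,0,255],[0,0,0,0,0,0,255],[0,0,0,0,0,0,255]],
  ],
  force=35,
)

```text
clock: 25.5
tcp_pos: [0.6712, -0.1724, 0.1728]
orientation: [0.002, 0.737, 0.676, 0.001]
wrist_force: [-0.9, -0.3, -1.7]
finger_gap: 0.0536
grip_force: 37.0
```

```bash
python3 - <<'E'
from h import *
tray(); s=snap('side')
for d in spotter.cut_out('cup1','side')[:5]:
    ys,xs=np.nonzero(d['region']); print(d['conf'],d['uv'],xs.min(),xs.max(),ys.min(),ys.max(), onz(s,((xs.min()+xs.max())/2,ys.min()+6.5),.051))
plan([(.462,-.309,.165,-5.5,255),(.462,-.309,.028,-5.5,255)])
E
```

```text
tray top 0.87 1465 [ 0.4327 -0.3176  0.01  ] [59.2 64. ]
tray side 0.94 3070 [ 0.4391 -0.3123  0.01  ] [61.7 70.8]
0.84 [399.4, 206.2] 391 408 194 215 [ 0.74368493 -0.07605857  0.051     ]
0.83 [353.4, 307.8] 344 362 296 318 [ 0.43554787 -0.37318721  0.051     ]
0.71 [267.7, 154.7] 247 295 133 172 [0.42925523 0.37129493 0.051     ]
0.64 [381.4, 219.2] 375 391 208 227 [ 0.66345905 -0.11054257  0.051     ]
10 rows; end [ 0.4619 -0.3094  0.0281]
6 x [-0.103, -0.13, 0.002, 0.0, 0.0, 0.0, 255]
4 x [-0.001, 0.001, 0.137, 0.0, 0.0, 0.001, 255]
```

>>> jog_arm(
  increments=[
    [[-0.103,-0.131,0,0,0,0,255],[-0.103,-0.131,0,0,0,0,255],[-0.103,-0.131,0,0,0,0,255],[-0.103,-0.131,0,0,0,0,255],[-0.103,-0.131,0,0,0,0,255],[-0.103,-0.131,0,0,0,0,255],[0,0,0.18,0,0,0,255],[0,0,0.18,0,0,0,255],[0,0,0.18,0,0,0,255],[0,0,0.01,0,0,0,255],[0,0,0,0,0,0,255],[0,0,0,0,0,0,255]],
  ],
)

```text
clock: 27.0
tcp_pos: [0.4616, -0.3093, 0.0335]
orientation: [0.001, 0.737, 0.676, 0.0]
wrist_force: [-0.4, 0.1, -0.4]
finger_gap: 0.0529
grip_force: 37.6
```

>>> jog_arm(
  increments=[
    [[0,0,0.016,0,0,0,255],[0,0,0.016,0,0,0,255],[0,0,0,0,0,0,255],[0,0,0,0,0,0,255]],
  ],
)

```text
clock: 27.4
tcp_pos: [0.4618, -0.3096, 0.0249]
orientation: [0.001, 0.737, 0.676, 0.0]
wrist_force: [1.0, -1.4, 4.0]
finger_gap: 0.053
grip_force: 37.9
```

>>> jog_arm(
  increments=[
    [[0,0,0,0,0,0,45],[0,0,0,0,0,0,45],[0,0,0,0,0,0,45],[0,0,-0.12,0,0,0,39],[0,0,-0.18,0,0,0,39],[0,0,-0.18,0,0,0,39],[0,0,-0.06,0,0,0,39],[0,0,0,0,0,0,39]],
  ],
)

```text
clock: 28.2
tcp_pos: [0.4621, -0.3099, 0.1618]
orientation: [0.003, 0.737, 0.676, 0.0]
wrist_force: [-0.1, -0.6, 0.5]
finger_gap: 0.0725
grip_force: 0.0
```

```bash
python3 - <<'E'
from h import *
plan([(.662,-.111,.15,-5.5,39),(.662,-.111,.029,-5.5,39)])
E
```

```text
10 rows; end [ 0.662  -0.1109  0.0289]
7 x [0.123, 0.104, 0.007, 0.0, 0.0, 0.0, 39]
3 x [0.001, -0.001, 0.161, 0.0, 0.0, 0.001, 39]
```

>>> jog_arm(
  increments=[
    [[0.123,0.104,0.007,0,0,0,39],[0.123,0.104,0.007,0,0,0,39],[0.123,0.104,0.007,0,0,0,39],[0.123,0.104,0.007,0,0,0,39],[0.123,0.104,0.007,0,0,0,39],[0.123,0.104,0.007,0,0,0,39],[0.123,0.104,0.007,0,0,0,39],[0,0,0,0,0,0,39],[0,0,0,0,0,0,39]],
  ],
)

```text
clock: 29.1
tcp_pos: [0.6599, -0.1088, 0.1439]
orientation: [-0.002, 0.737, 0.676, -0.001]
wrist_force: [-1.1, -1.0, -0.4]
finger_gap: 0.0723
grip_force: 0.0
```

>>> jog_arm(
  increments=[
    [[-0.002,0.002,0.154,0,0,0,39],[-0.002,0.002,0.154,0,0,0,39],[-0.002,0.002,0.154,0,0,0,39],[0,0,0,0,0,0,39],[0,0,0,0,0,0,255],[0,0,0,0,0,0,255],[0,0,0,0,0,0,255],[0,0,0,0,0,0,255],[0,0,-0.06,0,0,0,255],[0,0,-0.14,0,0,0,255],[0,0,-0.18,0,0,0,255],[0,0,-0.18,0,0,0,255],[0,0,0,0,0,0,255],[0,0,0,0,0,0,255]],
  ],
)

```text
clock: 30.5
tcp_pos: [0.6634, -0.1119, 0.1737]
orientation: [0.002, 0.737, 0.676, 0.001]
wrist_force: [-0.3, 0.7, -1.0]
finger_gap: 0.053
grip_force: 37.1
```

```bash
python3 - <<'E'
from h import *
tray(); s=snap('side')
for d in spotter.cut_out('cup1','side')[:5]:
    ys,xs=np.nonzero(d['region']); print(d['conf'],d['uv'],xs.min(),xs.max(),ys.min(),ys.max(), onz(s,((xs.min()+xs.max())/2,ys.min()+6.5),.051))
plan([(.431,-.244,.165,-5.5,255),(.431,-.244,.0335,-5.5,255)])
E
```

```text
tray top 0.91 2528 [ 0.4358 -0.3115  0.01  ] [60.7 66.8]
tray side 0.6 2840 [ 0.4389 -0.3122  0.01  ] [62.9 70.9]
0.87 [352.8, 307.3] 344 362 296 319 [ 0.43554787 -0.37318721  0.051     ]
0.69 [365.0, 181.1] 342 399 158 205 [0.72512929 0.11521091 0.051     ]
0.56 [354.2, 285.8] 345 361 276 295 [ 0.463029   -0.31201635  0.051     ]
0.55 [389.3, 189.2] 379 396 181 201 [ 0.73222277 -0.00775681  0.051     ]
0.23 [359.8, 156.8] 341 377 151 164 [0.70104832 0.16305035 0.051     ]
9 rows; end [ 0.4309 -0.244   0.0333]
6 x [-0.101, -0.145, 0.003, 0.0, 0.0, 0.0, 255]
3 x [-0.001, 0.0, 0.176, 0.0, 0.0, 0.001, 255]
```

>>> jog_arm(
  increments=[
    [[-0.101,-0.145,0.003,0,0,0,255],[-0.101,-0.145,0.003,0,0,0,255],[-0.101,-0.145,0.003,0,0,0,255],[-0.101,-0.145,0.003,0,0,0,255],[-0.101,-0.145,0.003,0,0,0,255],[-0.101,-0.145,0.003,0,0,0,255],[0,0,0.176,0,0,0,255],[0,0,0.176,0,0,0,255],[0,0,0.176,0,0,0,255],[0,0,0,0,0,0,255],[0,0,0.016,0,0,0,255],[0,0,0,0,0,0,255],[0,0,0,0,0,0,255]],
  ],
)

```text
clock: 32.1
tcp_pos: [0.4336, -0.2445, 0.0324]
orientation: [0.002, 0.737, 0.676, 0.0]
wrist_force: [0.1, 0.6, -1.4]
finger_gap: 0.0532
grip_force: 37.4
```

>>> jog_arm(
  increments=[
    [[0,0,0.014,0,0,0,255],[0,0,0.012,0,0,0,255],[0,0,0,0,0,0,255],[0,0,0,0,0,0,255]],
  ],
)

```text
clock: 32.5
tcp_pos: [0.4333, -0.2445, 0.0264]
orientation: [0.002, 0.737, 0.676, 0.0]
wrist_force: [-2.4, 1.8, 13.7]
finger_gap: 0.0533
grip_force: 38.5
```

>>> jog_arm(
  increments=[
    [[0,0,-0.01,0,0,0,255],[0,0,0,0,0,0,45],[0,0,0,0,0,0,45],[0,0,0,0,0,0,45],[0,0,-0.12,0,0,0,45],[0,0,-0.18,0,0,0,45],[0,0,-0.18,0,0,0,45],[0,0,-0.06,0,0,0,45],[0,0,0,0,0,0,165]],
  ],
)

```text
clock: 33.4
tcp_pos: [0.4339, -0.245, 0.1643]
orientation: [0.003, 0.737, 0.676, 0.0]
wrist_force: [0.7, -0.1, -0.3]
finger_gap: 0.0574
grip_force: 0.0
```

```bash
python3 - <<'E'
from h import *
plan([(.677,-.0605,.16,85,165)])
E
```

```text
12 rows; end [ 0.6774 -0.0603  0.1587]
1 x [0.068, 0.075, 0.002, 0.0, 0.0, -0.042, 165]
1 x [0.058, 0.084, 0.002, 0.0, 0.0, -0.042, 165]
1 x [0.046, 0.091, 0.002, 0.0, 0.0, -0.042, 165]
1 x [0.034, 0.096, 0.002, 0.0, 0.0, -0.042, 165]
1 x [0.021, 0.1, 0.002, 0.0, 0.0, -0.042, 165]
1 x [0.008, 0.101, 0.002, 0.0, 0.0, -0.042, 165]
1 x [-0.006, 0.102, 0.002, 0.0, 0.0, -0.042, 165]
1 x [-0.019, 0.1, 0.002, 0.0, 0.0, -0.042, 165]
1 x [-0.032, 0.097, 0.002, 0.0, 0.0, -0.042, 165]
1 x [-0.044, 0.092, 0.002, 0.0, 0.0, -0.042, 165]
1 x [-0.056, 0.085, 0.002, 0.0, 0.0, -0.042, 165]
1 x [-0.067, 0.077, 0.002, 0.0, 0.0, -0.042, 165]
```

>>> jog_arm(
  increments=[
    [[0.068,0.075,0.002,0,0,-0.042,165],[0.058,0.084,0.002,0,0,-0.042,165],[0.046,0.091,0.002,0,0,-0.042,165],[0.034,0.096,0.002,0,0,-0.042,165],[0.021,0.1,0.002,0,0,-0.042,165],[0.008,0.101,0.002,0,0,-0.042,165],[-0.006,0.102,0.002,0,0,-0.042,165],[-0.019,0.1,0.002,0,0,-0.042,165],[-0.032,0.097,0.002,0,0,-0.042,165],[-0.044,0.092,0.002,0,0,-0.042,165],[-0.056,0.085,0.002,0,0,-0.042,165],[-0.067,0.077,0.002,0,0,-0.042,165],[0,0,0,0,0,0,165],[0,0,0,0,0,0,165]],
  ],
)

```text
clock: 34.8
tcp_pos: [0.6748, -0.0584, 0.153]
orientation: [-0.002, 0.038, 0.999, 0.0]
wrist_force: [-0.1, 0.1, 0.1]
finger_gap: 0.0302
grip_force: 0.0
```

>>> jog_arm(
  increments=[
    [[-0.003,-0.003,0.12,0,0,0,165],[-0.003,-0.003,0.07,0,0,0,165],[0,0,0.05,0,0,0,165],[0,0,0.045,0,0,0,165],[0,0,0,0,0,0,165],[0,0,0,0,0,0,165]],
  ],
  force=30,
)

```text
clock: 35.4
tcp_pos: [0.6771, -0.0608, 0.0846]
orientation: [0.0, 0.038, 0.999, 0.0]
wrist_force: [0.2, -0.5, 0.3]
finger_gap: 0.0303
grip_force: 0.0
```

>>> jog_arm(
  increments=[
    [[0,0,0,0,0,0,255],[0,0,0,0,0,0,255],[0,0,0,0,0,0,255],[0,0,0,0,0,0,255],[0.001,-0.072,0,0,0,0,255],[0.001,-0.072,0,0,0,0,255],[0.001,-0.072,0,0,0,0,255],[0.001,-0.072,0,0,0,0,255],[0.001,-0.072,0,0,0,0,255],[0.001,-0.072,0,0,0,0,255],[0.001,-0.072,0,0,0,0,255],[0.001,-0.074,0,0,0,0,255],[0,0,0,0,0,0,255],[0,0,0,0,0,0,255],[0,0,0,0,0,0,255]],
  ],
)

```text
clock: 36.9
tcp_pos: [0.6647, -0.2028, 0.0856]
orientation: [0.001, 0.037, 0.999, 0.002]
wrist_force: [-2.4, 4.6, 8.1]
finger_gap: 0.011
grip_force: 34.2
```

>>> jog_arm(
  increments=[
    [[0,-0.012,0,0,0,0,255],[0,0,0,0,0,0,255],[0,0,0,0,0,0,255]],
  ],
)

```text
clock: 37.2
tcp_pos: [0.6646, -0.203, 0.0856]
orientation: [0.001, 0.036, 0.999, 0.004]
wrist_force: [-0.5, 12.3, 10.0]
finger_gap: 0.0108
grip_force: 34.9
```

>>> jog_arm(
  increments=[
    [[0,0,0,0,0,0,150],[0,0,0,0,0,0,150],[0,0,0,0,0,0,150],[0,0,-0.12,0,0,0,150],[0,0,-0.15,0,0,0,150],[0,0,-0.12,0,0,0,150],[0.18,0.06,0,0,0,0,150],[0.18,0.06,0,0,0,0,150],[0.18,0.06,0,0,0,0,150],[0.1,0.12,0,0,0,0,150],[0.1,0.16,0,0,0,0,150],[0.05,0.18,0,0,0,0,150],[0.05,0.18,0,0,0,0,150],[0,0,0,0,0,0,150],[0,0,0,0,0,0,150]],
  ],
)

```text
clock: 38.7
tcp_pos: [0.47, 0.0132, 0.182]
orientation: [0.0, 0.036, 0.999, -0.0]
wrist_force: [-0.7, -0.7, -0.5]
finger_gap: 0.0351
grip_force: 0.0
```

```bash
python3 - <<'E'
from h import *
s=snap('side','s3.png'); t=snap('top','t3.png')
a=cv2.resize(s['pixels'][110:330,235:435,::-1],(400,440),interpolation=3)
b=cv2.resize(t['pixels'][100:260,180:340,::-1],(400,400),interpolation=3); b=cv2.copyMakeBorder(b,0,40,0,0,0)
cv2.imwrite('pics/c3.png',np.hstack([a,b]))
z={'tin':.046,'cover_post':.070,'cover_opening':.048,'cone':.004,'burner':0}
for n in z:
  for nm,c in(('top',t),('side',s)):
    print(n,nm,[(np.round(d['uv'],1).tolist(),round(float(d['conf']),2),np.round(onz(c,d['uv'],z[n])[:2],3).tolist()) for d in spotter.landmark_of(n,nm)[:4]])
for nm,c in(('top',t),('side',s)):
  for d in spotter.cut_out('burner',nm)[:2]:
    ys,xs=np.nonzero(d['region']); print('burner',d['conf'],d['uv'],xs.min(),xs.max(),ys.min(),ys.max())
E
```

```text
tin top [([220.1, 297.5], 0.75, [0.184, 0.31]), ([225.9, 216.0], 0.6, [0.434, 0.289])]
tin side [([276.2, 161.0], 0.89, [0.413, 0.26])]
cover_post top [([222.4, 239.4], 0.97, [0.362, 0.295]), ([215.4, 323.9], 0.73, [0.111, 0.318])]
cover_post side [([189.0, 167.6], 0.83, [0.108, 0.317]), ([299.8, 225.7], 0.7, [0.384, -0.068]), ([255.9, 152.0], 0.68, [0.352, 0.308]), ([372.0, 203.9], 0.53, [0.641, -0.069])]
cover_opening top [([221.1, 200.1], 0.71, [0.483, 0.303]), ([213.9, 281.3], 0.63, [0.234, 0.328])]
cover_opening side [([220.5, 162.4], 0.84, [0.221, 0.324]), ([289.3, 148.0], 0.71, [0.479, 0.306])]
cone top []
cone side []
burner top [([323.3, 219.3], 0.43, [0.416, -0.014]), ([315.7, 103.8], 0.43, [0.798, 0.001])]
burner side [([304.6, 222.5], 0.67, [0.421, -0.01])]
burner 0.63 [339.2, 219.9] 334 339 210 231
burner 0.76 [303.2, 215.9] 288 320 199 232
```

View pics/c3.png

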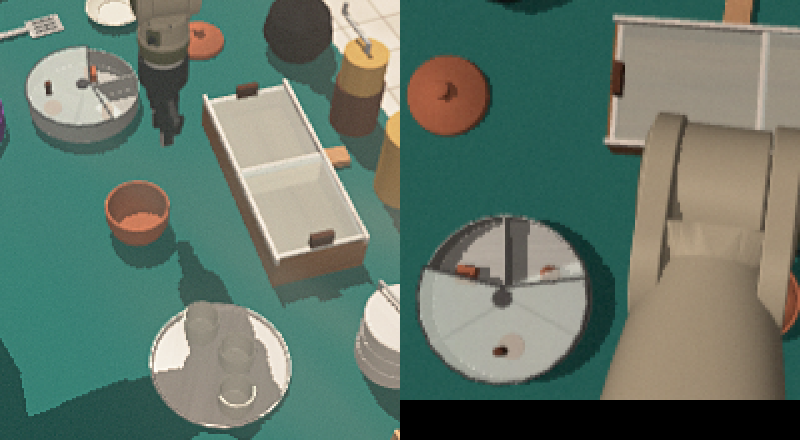

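```bash
python3 - <<'E'
from h import *
t=snap('top'); print(onz(t,(220.8,219.2),.05))
p,M=plan([(.3575,.3015,.15,90,150)])
p,M=plan([(.3575,.3015,.055,90,150)],p,M)
p=np.array([.3575,.3015,.055]); A=np.array([.422,.302,.055]); q=R.from_euler('z',-6,degrees=True).as_matrix()
M=down(90); print('arc row',np.round(M.T@(A+q@(p-A)-p)/.25,4), R.from_matrix(M.T@q@M).as_rotvec()/np.pi)
E
```

```text
[0.42396994 0.30431835 0.05      ]
7 rows; end [0.3578 0.3016 0.1503]
1 x [0.076, 0.16, 0.018, 0.0, 0.0, -0.003, 150]
1 x [0.075, 0.161, 0.018, 0.0, 0.0, -0.003, 150]
1 x [0.073, 0.161, 0.018, 0.0, 0.0, -0.003, 150]
1 x [0.072, 0.162, 0.018, 0.0, 0.0, -0.003, 150]
1 x [0.07, 0.163, 0.018, 0.0, 0.0, -0.003, 150]
1 x [0.069, 0.163, 0.018, 0.0, 0.0, -0.003, 150]
1 x [0.067, 0.164, 0.018, 0.0, 0.0, -0.003, 150]
3 rows; end [0.3578 0.3016 0.0551]
3 x [0.0, 0.0, 0.127, 0.0, 0.0, -0.001, 150]
arc row [-0.0012  0.027   0.    ] [0.         0.         0.03333333]
```

>>> jog_arm(
  increments=[
    [[0.076,0.16,0.018,0,0,-0.003,150],[0.075,0.161,0.018,0,0,-0.003,150],[0.073,0.161,0.018,0,0,-0.003,150],[0.072,0.162,0.018,0,0,-0.003,150],[0.07,0.163,0.018,0,0,-0.003,150],[0.069,0.163,0.018,0,0,-0.003,150],[0.067,0.164,0.018,0,0,-0.003,150],[0,0,0,0,0,0,150],[0,0,0.12,0,0,0,150],[0,0,0.12,0,0,0,150],[0,0,0.06,0,0,0,150],[0,0,0.06,0,0,0,150],[0,0,0,0,0,0,150],[0,0,0,0,0,0,150]],
  ],
  force=25,
)

```text
clock: 40.85
tcp_pos: [0.3579, 0.3013, 0.0605]
orientation: [-0.0, 0.005, 1.0, -0.0]
wrist_force: [-0.6, 0.3, -0.2]
finger_gap: 0.035
grip_force: 0.0
```

>>> jog_arm(
  increments=[
    [[0,0,0.016,0,0,0,255],[0,0,0,0,0,0,255],[0,0,0,0,0,0,255],[0,0,0,0,0,0,255],[0,0,0,0,0,0,255]],
  ],
)

```text
clock: 41.35
tcp_pos: [0.3584, 0.3019, 0.0568]
orientation: [0.001, 0.004, 1.0, 0.0]
wrist_force: [1.5, -1.0, 1.2]
finger_gap: 0.011
grip_force: 24.6
```

Post gripped (11 mm gap); turning the cover −60°.

>>> jog_arm(
  increments=[
    [[-0.001,0.027,0,0,0,0.0333,255],[-0.001,0.027,0,0,0,0.0333,255],[-0.001,0.027,0,0,0,0.0333,255],[-0.001,0.027,0,0,0,0.0333,255],[-0.001,0.027,0,0,0,0.0333,255],[-0.001,0.027,0,0,0,0.0333,255],[-0.001,0.027,0,0,0,0.0333,255],[-0.001,0.027,0,0,0,0.0333,255],[-0.001,0.027,0,0,0,0.0333,255],[-0.001,0.027,0,0,0,0.0333,255],[0,0,0,0,0,0,255],[0,0,0,0,0,0,255]],
  ],
)

```text
clock: 42.55
tcp_pos: [0.389, 0.3599, 0.0569]
orientation: [-0.002, 0.503, 0.864, 0.002]
wrist_force: [-2.8, 7.8, 1.5]
finger_gap: 0.0109
grip_force: 24.8
```

>>> jog_arm(
  increments=[
    [[0,0,0,0,0,0,150],[0,0,0,0,0,0,150],[0,0,0,0,0,0,150],[0,0,-0.1,0,0,0,150],[0,0,-0.15,0,0,0,150],[0,0,-0.15,0,0,0,150],[0.08,0.15,0,0,0,0,150],[0.08,0.15,0,0,0,0,150],[0.08,0.15,0,0,0,0,150],[0,0,0,0,0,0,150]],
  ],
)

```text
clock: 43.55
tcp_pos: [0.4604, 0.4687, 0.1542]
orientation: [0.0, 0.503, 0.864, 0.001]
wrist_force: [-1.6, -0.9, -1.5]
finger_gap: 0.035
grip_force: 0.0
```

```bash
python3 - <<'E'
from h import *
s=snap('side','s4.png'); t=snap('top','t4.png')
a=cv2.resize(s['pixels'][125:190,240:310,::-1],(400,372),interpolation=2)
b=cv2.resize(t['pixels'][180:259,180:265,::-1],(400,372),interpolation=2)
cv2.imwrite('pics/c4.png',np.hstack([a,b]))
z={'tin':0,'cover_post':.070,'cover_opening':.048,'cone':.004,'block':.004,'disc':.004,'burner':0}
for n in z:
  for nm,c in(('top',t),('side',s)):
    print(n,nm,[(np.round(d['uv'],1).tolist(),round(float(d['conf']),2),np.round(onz(c,d['uv'],z[n])[:2],3).tolist()) for d in spotter.landmark_of(n,nm)[:4]])
E
```

```text
tin top [([223.9, 220.1], 0.72, [0.422, 0.308]), ([217.8, 296.5], 0.71, [0.179, 0.33]), ([434.3, 131.8], 0.28, [0.694, -0.388])]
tin side [([210.1, 175.8], 0.93, [0.173, 0.319]), ([275.9, 159.4], 0.79, [0.426, 0.313])]
cover_post top [([200.4, 230.2], 0.86, [0.392, 0.361]), ([212.7, 326.0], 0.83, [0.105, 0.326])]
cover_post side [([260.3, 141.7], 0.95, [0.383, 0.354]), ([190.3, 162.6], 0.61, [0.117, 0.34])]
cover_opening top [([240.9, 208.9], 0.91, [0.454, 0.242]), ([214.3, 281.1], 0.69, [0.235, 0.327])]
cover_opening side [([221.6, 162.5], 0.94, [0.224, 0.323]), ([286.2, 158.4], 0.64, [0.451, 0.258])]
cone top [([244.2, 212.9], 0.44, [0.443, 0.241]), ([198.5, 141.1], 0.42, [0.682, 0.387])]
cone side [([287.5, 167.8], 0.36, [0.452, 0.251])]
block top [([483.9, 205.0], 0.29, [0.448, -0.537])]
block side [([334.4, 277.8], 0.7, [0.43, -0.251]), ([260.7, 141.0], 0.58, [0.402, 0.427])]
disc top []
disc side [([353.6, 313.0], 0.52, [0.436, -0.383])]
burner top [([324.2, 220.8], 0.79, [0.411, -0.016])]
burner side [([299.5, 218.8], 0.59, [0.411, 0.011])]
```

View pics/c4.png

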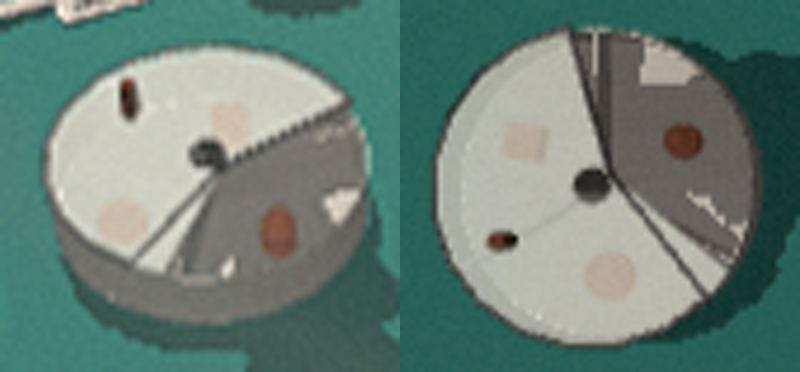

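```bash
python3 - <<'E'
from h import *
s=snap('side'); t=snap('top')
print('cone',[onz(t,(240.1,209.9),z)[:2] for z in(.004,.02)],[onz(s,(288.6,165.5),z)[:2] for z in(.014,.018,.022)])
for nm,c in(('top',t),('side',s)):
  d=spotter.cut_out('burner',nm)[0]; ys,xs=np.nonzero(d['region'])
  print('burner',d['conf'],xs.min(),xs.max(),ys.min(),ys.max(),onz(c,((xs.min()+xs.max())/2,(ys.min()+ys.max())/2),.06), onz(c,((xs.min()+xs.max())/2,ys.min()+12),.06))
for x,y in[(.447,.249),(.45,.245)]:
  plan([(x,y,.15,30,110),(x,y,.03,30,110)])
E
```

```text
cone [array([0.45337357, 0.2542303 ]), array([0.45261642, 0.25077205])] [array([0.45652477, 0.25196803]), array([0.45536497, 0.24823784]), array([0.45420516, 0.24450765])]
burner 0.57 322 385 113 163 [ 0.66601192 -0.11429676  0.06      ] [ 0.70723086 -0.11563237  0.06      ]
burner 0.79 288 319 200 232 [ 0.411856   -0.02706973  0.06      ] [ 0.41779078 -0.01123001  0.06      ]
8 rows; end [0.4472 0.2487 0.03  ]
5 x [-0.146, -0.093, 0.005, 0.0, 0.0, 0.0, 110]
3 x [-0.001, 0.0, 0.16, 0.0, 0.0, -0.001, 110]
8 rows; end [0.4501 0.2446 0.03  ]
5 x [-0.15, -0.092, 0.005, 0.0, 0.0, 0.0, 110]
3 x [-0.001, -0.001, 0.16, 0.0, 0.0, -0.001, 110]
```

```bash
python3 - <<'E'
from h import *
plan([(.4535,.2505,.12,30,100),(.4535,.2505,.012,30,100)])
E
```

```text
8 rows; end [0.4534 0.2503 0.012 ]
5 x [-0.148, -0.088, 0.029, 0.0, 0.0, 0.0, 100]
3 x [0.0, 0.0, 0.144, 0.0, 0.0, -0.001, 100]
```

>>> jog_arm(
  increments=[
    [[-0.148,-0.088,0.029,0,0,0,100],[-0.148,-0.088,0.029,0,0,0,100],[-0.148,-0.088,0.029,0,0,0,100],[-0.148,-0.088,0.029,0,0,0,100],[-0.148,-0.088,0.029,0,0,0,100],[0,0,0,0,0,0,100],[0,0,0.12,0,0,0,100],[0,0,0.12,0,0,0,100],[0,0,0.08,0,0,0,100],[0,0,0.08,0,0,0,100],[0,0,0,0,0,0,100],[0,0,0,0,0,0,100]],
  ],
  force=30,
)

```text
clock: 45.75
tcp_pos: [0.4535, 0.2506, 0.0203]
orientation: [-0.0, 0.503, 0.864, -0.0]
wrist_force: [1.0, -0.1, 1.1]
finger_gap: 0.0521
grip_force: 0.0
```

>>> jog_arm(
  increments=[
    [[0,0,0.028,0,0,0,100],[0,0,0.027,0,0,0,100],[0,0,0,0,0,0,100],[0,0,0,0,0,0,100],[0,0,0,0,0,0,255],[0,0,0,0,0,0,255],[0,0,0,0,0,0,255],[0,0,0,0,0,0,255],[0,0,0,0,0,0,255]],
  ],
)

```text
clock: 46.65
tcp_pos: [0.4538, 0.2504, 0.0067]
orientation: [0.0, 0.503, 0.864, 0.0]
wrist_force: [-1.0, -1.0, 4.8]
finger_gap: 0.0223
grip_force: 29.7
```

>>> jog_arm(
  increments=[
    [[0,0,-0.08,0,0,0,255],[0,0,-0.16,0,0,0,255],[0,0,-0.18,0,0,0,255],[0,0,-0.18,0,0,0,255],[0,0,0,0,0,0,255],[0,0,0,0,0,0,255]],
  ],
)

```text
clock: 47.25
tcp_pos: [0.4543, 0.2506, 0.1573]
orientation: [0.001, 0.503, 0.864, 0.001]
wrist_force: [-0.1, 0.4, -0.2]
finger_gap: 0.0225
grip_force: 29.6
```

```bash
python3 - <<'E'
from h import *
s=snap('side','s5.png'); t=snap('top','t5.png')
a=cv2.resize(s['pixels'][120:240,250:330,::-1],(300,450),interpolation=2)
b=cv2.resize(t['pixels'][180:270,280:380,::-1],(500,450),interpolation=2)
cv2.imwrite('pics/c5.png',np.hstack([a,b]))
for nm,c in(('top',t),('side',s)):
  for d in spotter.cut_out('burner',nm)[:2]:
    ys,xs=np.nonzero(d['region']); print(nm,d['conf'],xs.min(),xs.max(),ys.min(),ys.max(),onz(c,((xs.min()+xs.max())/2,(ys.min()+ys.max())/2),.06),onz(c,((xs.min()+xs.max())/2,ys.min()+12),.06))
  print([(d['uv'],onz(c,d['uv'],0)) for d in spotter.landmark_of('burner',nm)[:2]])
E
```

```text
top 0.58 305 339 203 236 [ 0.41437519 -0.0090282   0.06      ] [ 0.42822228 -0.00940282  0.06      ]
[([322.9, 220.1], array([ 0.41326604, -0.01223684,  0.        ]))]
side 0.94 288 319 199 232 [ 0.41259357 -0.02510125  0.06      ] [ 0.41928681 -0.00723699  0.06      ]
[([301.4, 226.7], array([ 0.40494527, -0.02287209,  0.        ]))]
```

View pics/c5.png

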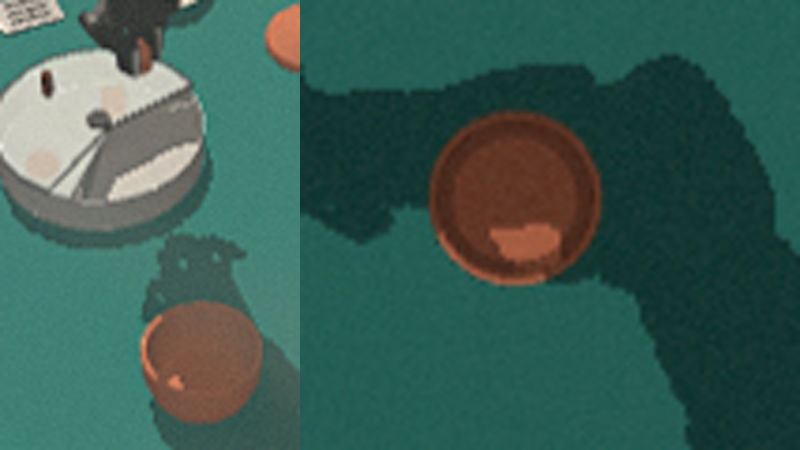

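```bash
python3 - <<'E'
from h import *
plan([(.415,-.010,.12,30,255),(.415,-.010,.03,30,255)])
E
```

```text
9 rows; end [ 0.4151 -0.0101  0.0299]
6 x [-0.138, -0.107, 0.023, 0.0, 0.0, 0.0, 255]
3 x [-0.001, 0.0, 0.121, 0.0, 0.0, -0.001, 255]
```

>>> jog_arm(
  increments=[
    [[-0.138,-0.107,0.02,0,0,0,255],[-0.138,-0.107,0.02,0,0,0,255],[-0.138,-0.107,0.02,0,0,0,255],[-0.138,-0.107,0.02,0,0,0,255],[-0.138,-0.107,0.02,0,0,0,255],[-0.138,-0.107,0.02,0,0,0,255],[0,0,0,0,0,0,255],[0,0,0,0,0,0,255],[0,0,0.13,0,0,0,255],[0,0,0.13,0,0,0,255],[0,0,0.1,0,0,0,255],[0,0,0,0,0,0,255],[0,0,0,0,0,0,255]],
  ],
)

```text
clock: 48.85
tcp_pos: [0.4157, -0.0078, 0.0363]
orientation: [-0.001, 0.502, 0.865, -0.0]
wrist_force: [0.3, 0.7, 0.4]
finger_gap: 0.0229
grip_force: 29.7
```

>>> jog_arm(
  increments=[
    [[0,0,0.03,0,0,0,255],[0,0,0.03,0,0,0,255],[0,0,0.02,0,0,0,255],[0,0,0.01,0,0,0,255],[0,0,0,0,0,0,255],[0,0,0,0,0,0,255]],
  ],
)

```text
clock: 49.45
tcp_pos: [0.4161, -0.009, 0.0139]
orientation: [0.0, 0.503, 0.864, 0.0]
wrist_force: [-0.5, -0.6, -0.1]
finger_gap: 0.0224
grip_force: 29.7
```

>>> jog_arm(
  increments=[
    [[0,0,0.006,0,0,0,255],[0,0,0,0,0,0,255],[0,0,0,0,0,0,255]],
  ],
)

```text
clock: 49.75
tcp_pos: [0.4164, -0.0091, 0.0127]
orientation: [0.0, 0.503, 0.864, 0.0]
wrist_force: [-1.0, 0.8, 5.5]
finger_gap: 0.0224
grip_force: 30.2
```

Contact at the expected height. I'll release to about 42 mm (71 mm over the finger backs, inside the 98 mm mouth) and retreat.

>>> jog_arm(
  increments=[
    [[0,0,0,0,0,0,130],[0,0,0,0,0,0,130],[0,0,0,0,0,0,130],[0,0,0,0,0,0,130],[0,0,-0.12,0,0,0,130],[0,0,-0.18,0,0,0,130],[0,0,-0.18,0,0,0,130],[0,0,-0.1,0,0,0,130],[0.1,0.15,0,0,0,0,130],[0.1,0.15,0,0,0,0,130],[0.1,0.15,0,0,0,0,130],[0.1,0.15,0,0,0,0,130],[0,0,0,0,0,0,130],[0,0,0,0,0,0,130]],
  ],
)

```text
clock: 51.15
tcp_pos: [0.4968, 0.1529, 0.1566]
orientation: [-0.0, 0.502, 0.865, -0.0]
wrist_force: [-0.4, -0.5, 0.4]
finger_gap: 0.042
grip_force: 0.0
```

```bash
python3 - <<'E'
from h import *
s=snap('side','s6.png'); t=snap('top','t6.png')
a=cv2.resize(s['pixels'][125:330,235:430,::-1],(428,450),interpolation=2)
b=cv2.resize(t['pixels'][90:250,290:422,::-1],(371,450),interpolation=2)
cv2.imwrite('pics/c6.png',np.hstack([a,b]))
tray()
E
```

```text
tray top 0.81 2698 [ 0.4367 -0.3077  0.01  ] [66.2 67.4]
tray side 0.82 2626 [ 0.4388 -0.3116  0.01  ] [63.1 71.4]
```

View pics/c6.png

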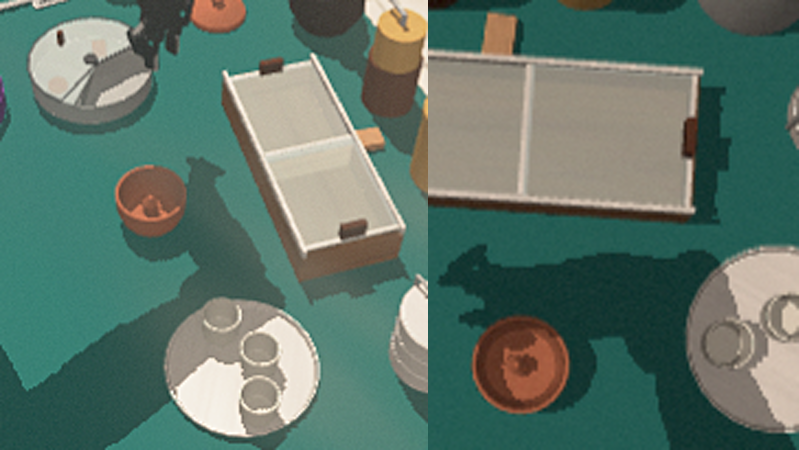

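The side crop shows all three cups upright on the tray floor, near crop px (222,316), (260,350) and (261,396). The cone stands upright in the burner at (152,207), both doors are shut and the case is empty. The robot touches nothing, so I'm handing in.

```bash
python3 -c "
from workcell import ticket
print(ticket.hand_in())"
```

```text
the job is handed in; nothing more can be done
None
```

The job is handed in, with no verdict reported back: all three cups found stand upright on the tray floor, both doors are shut, the tin's opening lies over the cone's compartment, and the cone stands in the burner bowl.

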